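# Rack the last dye bottle and shut the keeper bar

### The job

One squeeze bottle of dye still stands out on the cloth in front of the bottle rack; it is brim-full and uncapped, so do not grip or lift it: with the fingertips push it gently, low on its body, so that it slides upright into the empty bay until it stands fully home against the back board. Then gently push the swinging keeper bar shut across the front of the bottles, and leave everything else where it stands.

Things in the scene. Friction and masses are not known exactly. Their poses are not given: they have to be found in the camera images.
- bottle: The white squeeze bottle that stands out on the cloth in front of the rack, upright, open nozzle on top. Round: diameter 53 up to a height of 117, shoulder up to 125, thin nozzle up to 160. About 0.2 kg. Origin at the centre of its underside, z up. It slides on the cloth when pushed within about 30 of the table and tips when pushed high
- racked_a: One of two identical white squeeze bottles (53 diameter, 160 tall) already standing in the rack; either may be left or right of the other, and the empty bay can be any of the three. Origin at the centre of its underside
- racked_b: The other of the two bottles already standing in the rack, same size, same origin
- drip_pad: Round white paper drip pad, 48 diameter, under 1 thick, fixed flat on the table in the rack's empty bay. Origin at its centre on the table: this is where the axis of the bottle stands when it is fully home in that bay. Its own yaw means nothing
- rack: Wooden bottle rack, fixed, 222 wide. Origin at table level, middle of the front face of its back board (95 high); its -x axis points out of the open front, y to the left along the row. Three bays without a floor, centred at y = +70, 0, -70, each 62 wide between dividers 8 thick, 45 high, whose round noses lie 37 in front of the back board. A seated bottle's axis is 28 in front of the board
- hinge (a point): Vertical hinge axis of the keeper bar at the rack's left end, at the bar's mid height (58 above the table), 67 in front of the back board and 139.5 left of the rack's middle. It sits on a slim steel bracket (top 70 above the table); a like bracket with the bar's catch stands at the rack's right end, 139.5 right of the middle, reaching 75 in front of the back board
- bar_mid (a point): Point on the middle line of the keeper bar, 135 from the hinge axis, 58 above the table. The bar is flat steel, 7 thick, 16 high (from 50 to 66 above the table) and 278 long from the hinge
- keeper (a joint): Angle of the keeper bar in rad: 0 = shut against its stop, lying along the row across the front of the bottles; 1.57 = pointing straight out of the rack's front; larger = swung further out to the left. Starts between 1.57 and 2.0. Stiff hinge, stays where it is left; about 1 N at its middle moves it. Shut, its rear face clears a fully seated bottle by 9 mm
- jar_a: Small paint jar, 52 diameter, 55 tall, on the left of the table; to be left alone. Origin at the centre of its underside
- jar_d: Small paint jar, 56 diameter, 55 tall, on the left of the table; to be left alone. Origin at the centre of its underside
- stamp_c: Wooden printing block, 55 x 57 x 27, on the right of the rack; to be left alone. Origin at the centre of its underside
- tape: Roll of masking tape lying flat, 104 diameter, 25 high, on the right; to be left alone. Origin at the centre of its underside
- tub: White plastic tub, 66 diameter, 50 tall, on the right; to be left alone. Origin at the centre of its underside
- dropper: Small dropper bottle, 34 diameter, 102 tall, at the back left; to be left alone. Origin at the centre of its underside
There are look-alikes about, which are no part of the job. Leave any orange look-alike of the racked_a alone.

How it is judged:
By the outcome, as a careful person would: the job done as asked, in the order asked, and still so for the second after the job is handed in, with the robot touching nothing.
It also fails if it takes over 72 s, if anything falls off the work surface, if the arm or the gripper's body presses on something with over 40 N, if the wrist force passes 120 N, or if a joint passes its speed limit or range.

### The arm

A 6-joint arm with a two-finger parallel gripper is mounted at the origin on the work surface; the furniture and walls round the work are solid. World frame = base frame: x ahead of the robot, y to its left, z up, the work surface at z = 0. Lengths are in m, angles in rad, forces in N, time in s.
With the tool pointing down it reaches from about 0.35 to 0.975 m from the base axis. Payload 4.9 kg.
Tool frame: the origin (TCP) lies at the very end of the fingers, on their centre line; the grasp point (between the pads) lies 19 mm behind it; z points along the fingers, y is the line along which they close (so a half turn about z gives the same grasp; the last joint's range is limited). The gripper opens to 85 mm and grips with 20 to 120 N. Pads are 22 mm wide; open, the fingers measure 114 mm over their backs; the gripper's body (76 mm by 85 mm) begins 54 mm behind the grasp point. The pads swing forward as they close: fully open they stand 13 mm farther back than shut.
Start: joints at [1.209, 0.053, 1.613, -0, 1.476, -0.119], TCP at [0.15, 0.607, 0.231] pointing down, gripper open.
Joint ranges: [-3.01, 3.01], [-1.01, 2.22], [0.06, 2.58], [-1.02, 4.17], [0.09, 2.62], [-3.14, 3.14]. Speed limits (rad/s): [2.57, 2.57, 3.14, 3.14, 3.14, 3.14].

### API

Orientations are given as a rotation vector (axis times angle).
In Python, from station import get_obs, get_image, finish_job gives the robot as it stands. The module is installed in compiled form; this text tells all that it offers.
- The arm moves only by the tool carry_out, never from a script. Its argument "rows" is a list of rows, each a list of 7 numbers: the turn, a rotation vector about the tool's x, y, z as a fraction of full scale, then the shift along the tool's x, y, z as a fraction of full scale, then the closure, from -1 (fully open) to 1 (shut). A call has 1 to 5 rows; each row is the pose to reach, as a shift and turn from the pose commanded when the call began, along the tool's axes at that moment, turning the shorter way round; what a row does not reach only later rows make up. Full scale, the value 1, is 300 mm for a shift and pi rad for a turn. A row lasts 1/10 s, in which the tool goes at most 50 mm and 8.59 degrees, less where a joint would pass 70% of its speed; a pose out of reach is approached as far as the arm can. A call with a number of a shift or a turn outside -1 to 1 is refused whole. A call with a gripper value outside its range is refused whole. The fingers move at their own pace and stop on an object; "force" is the grip in N (left out, the last holds). Time passes only in rows, so rows that repeat a pose let the fingers close. It gives the time, the measured TCP pose, the force, the opening and the grip force at its end, in the units of the state.
- get_obs(): the state, without advancing time (a new reading comes with each control period).
- get_image(name): name is "scene" or "top" or "wrist"; returns a dict with "img" (420x560x3 uint8, blue, green, red), "mtx" (3x3 intrinsics, pixels), "D" ([k1, k2, p1, p2, k3] as OpenCV has them; the pictures are not rectified), "R" (3x3) and "t" (3): a world point X has camera coordinates R X + t. Camera axes: x right, y down, z forward; pixel columns grow to the right and rows downward; lengths in m; the calibration is good to about 2 mm. A picture is of the moment at which its call begins. There is no depth.
- finish_job(): hands the job in; it is judged then, once.
The state is a dict: "t": time; "q": joint angles; "dq": joint speeds; "effort": joint torques, N m; "tool_pos": TCP position; "tool_rot": TCP orientation; "contact_force": force on the tool from outside, world axes, zero at the start; "wrist_torque": the same for the moment, N m; "opening": finger opening in m; "grip_force": force on a finger pad.
Only numpy, scipy, OpenCV 4.12 (cv2) and the standard library are available. Lean on these libraries where they do the work, as an engineer would, in place of code of your own. Each camera call takes 0.05 s, during which the arm holds its last target. There are 200 camera calls.

## Working session

There is one attempt and no reset: what is moved stays moved. The work goes in short steps, Python scripts to look and compute and a tool call to move; the robot and the scene stay as the last step left them, time stands still between calls to the robot, and variables do not carry over. Pictures are saved under pics/ and viewed, at most 10 in all, crops included, and the job is handed in when it is done.

Besides the shell and the picture viewer there is one more tool, called after ">>>" by a JSON object that holds its "name" and its "arguments", one argument or row to a line. carry_out: Moves the arm, as the interface text tells. Shift numbers are shares of 300 mm and turn numbers shares of pi rad, none past 1 either way. Its arguments: {"type":"object","properties":{"rows":{"type":"array"},"force":{"type":"number"}},"required":["rows"]}

```bash
mkdir -p pics; cat > h.py <<'E'
import numpy as np, cv2, pickle
from station import get_obs, get_image
def grab(n,tag):
    d=get_image(n); cv2.imwrite(f'pics/{tag}.png',d['img']); pickle.dump(d,open(f'{tag}.pkl','wb')); return d
def load(tag): return pickle.load(open(f'{tag}.pkl','rb'))
def ray(d,u,v):
    p=cv2.undistortPoints(np.array([[[u,v]]],float),np.array(d['mtx']),np.array(d['D']))[0,0]
    R=np.array(d['R']);t=np.array(d['t']).ravel()
    return -R.T@t, R.T@np.array([p[0],p[1],1])
def onz(d,u,v,z):
    c,r=ray(d,u,v); return c+r*(z-c[2])/r[2]
def tri(obs):
    A=np.zeros((3,3));b=np.zeros(3)
    for d,u,v in obs:
        c,r=ray(d,u,v); r=r/np.linalg.norm(r); P=np.eye(3)-np.outer(r,r); A+=P;b+=P@c
    X=np.linalg.solve(A,b); return X
def proj(d,X):
    return cv2.projectPoints(np.array(X,float).reshape(-1,1,3),cv2.Rodrigues(np.array(d['R']))[0],np.array(d['t'],float),np.array(d['mtx']),np.array(d['D']))[0][:,0]
E
python3 - <<'E'
from h import *
a=grab('scene','s0')['img'];b=grab('top','t0')['img']
print(get_obs())
E
```

```text
{'t': 0.1, 'q': array([ 1.20901297e+00,  5.33128254e-02,  1.61420679e+00, -2.29069972e-06,
        1.47598029e+00, -1.19001833e-01]), 'dq': array([ 0.00011777, -0.00132288, -0.00334356,  0.00038326,  0.00094695,
        0.00046973]), 'effort': array([-3.44365499e-04, -3.94903672e+01, -3.71363246e+01, -9.74959198e-05,
        3.89274748e-03, -2.84327075e-05]), 'tool_pos': array([0.15004686, 0.60612423, 0.23014239]), 'tool_rot': array([-3.80369188e-01, -3.11802441e+00,  2.91018782e-03]), 'contact_force': array([-0.34316354, -0.2765647 , -0.73504544]), 'wrist_torque': array([ 0.04921481,  0.04530701, -0.01106772]), 'grip_force': 0.0, 'opening': 0.08555107260355353}
```

View pics/s0.png

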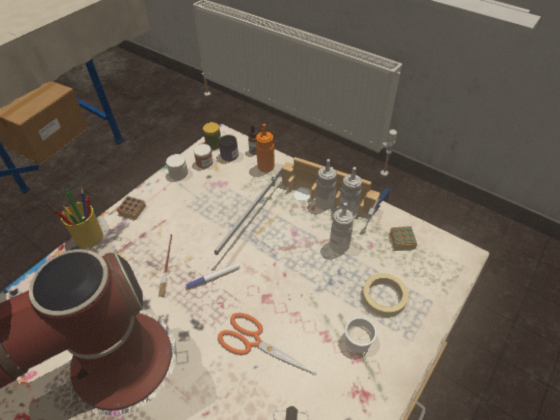

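View pics/t0.png

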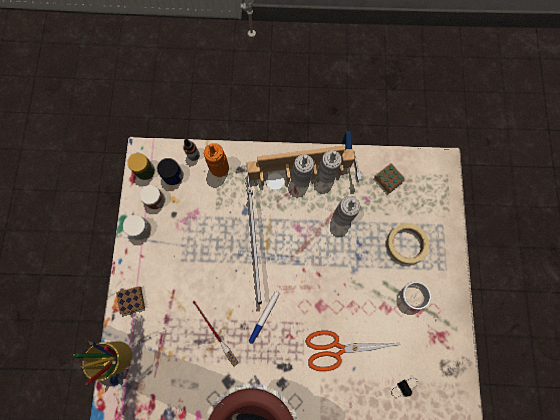

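The scene view shows the free white bottle at about (342,228), the two racked ones at (327,187) and (351,193), and the drip pad at (302,195). In the top view the free bottle is at (347,210), the racked ones at (304,170) and (332,165), the pad at (275,183) in the left bay, and the bar runs from (250,185) to (258,305). The orange look-alike is at (216,160). The free bottle is the only white one standing out on the cloth, so I'll confirm it in an enlarged crop.

```bash
python3 - <<'E'
from h import *
a=load('s0')['img'][120:270,200:400];b=load('t0')['img'][125:265,220:407]
A=cv2.resize(a,(800,600),interpolation=cv2.INTER_CUBIC);B=cv2.resize(b,(800,599),interpolation=cv2.INTER_CUBIC)
cv2.imwrite('pics/s0c.png',A);cv2.imwrite('pics/t0c.png',B)
E
```

```text
(no output)
```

View pics/s0c.png

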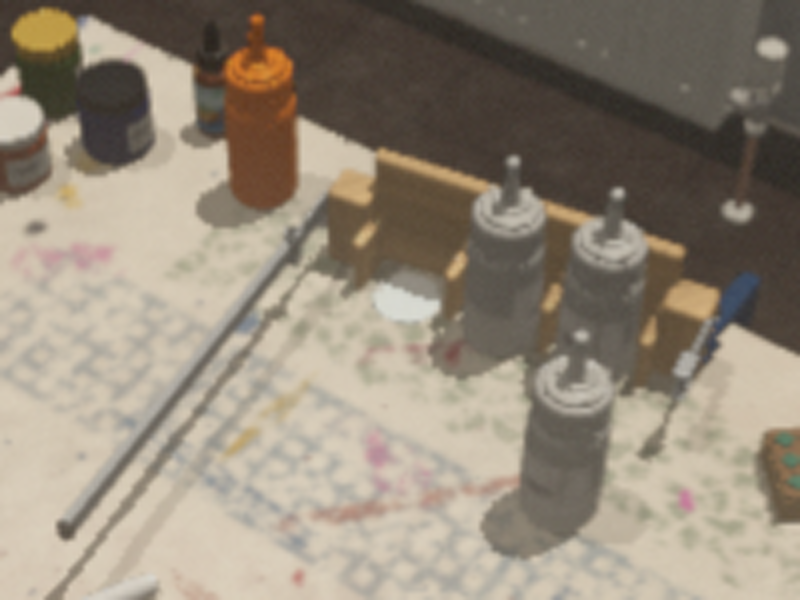

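View pics/t0c.png

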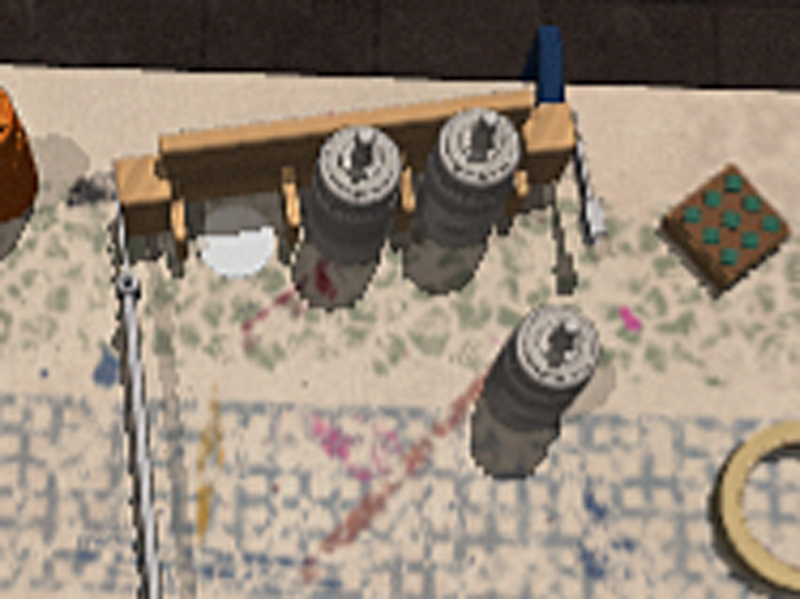

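The crops confirm it. The free bottle has its disc at crop (558,345) top and (575,380) scene. The left bay is empty, with the pad at crop (237,243) top and (407,297) scene. The hinge is at crop (127,283) top and (292,245) scene. Next I measure.

```bash
python3 - <<'E'
from h import *
np.set_printoptions(precision=4,suppress=True)
s=load('s0');t=load('t0')
S=lambda u,v:(s,200+(u-1.5)/4,120+(v-1.5)/4); T=lambda u,v:(t,220+(u-1.6)/4.278,125+(v-1.6)/4.278)
def pr(n,a,b):
    X=tri([S(*a),T(*b)]); print(n,X, 'res',proj(s,X)[0]-S(*a)[1:],proj(t,X)[0]-T(*b)[1:])
    return X
h=pr('hinge',(292,240),(127,283))
pr('disc free',(575,383),(558,345)); pr('tip free',(582,338),(577,332))
pr('disc mid',(508,210),(360,165)); pr('disc right',(610,242),(480,145))
X=tri([(s,216.5,251.5),(t,258.5,304)]);print('barend',X)
p=pr('pad',(407,295),(237,243))
print('pad z0',onz(*S(407,295),0),onz(*T(237,243),0))
print('bottle base top',onz(*T(512,440),0))
for n,u in (('jarwhite',(135,228)),('tape',(408,244)),('tub',(416,296)),('stamp',(390,179))): print(n,onz(t,*u,0.03))
print('camt',-t['R'].T@np.array(t['t']).ravel(),'cams',-s['R'].T@np.array(s['t']).ravel())
E
```

```text
hinge [0.5756 0.0282 0.0588] res [ 0.0959 -0.0274] [-0.0732  0.0791]
disc free [ 0.5315 -0.2163  0.1162] res [-0.0673  0.0234] [ 0.05  -0.051]
tip free [ 0.5272 -0.2185  0.1609] res [-0.1783  0.0634] [ 0.1348 -0.1366]
disc mid [ 0.6331 -0.1049  0.1164] res [-0.0358  0.0128] [ 0.0278 -0.0296]
disc right [ 0.6478 -0.1728  0.115 ] res [ 0.0995 -0.0382] [-0.0775  0.081 ]
barend [ 0.3004 -0.0097  0.0618]
pad [ 0.621  -0.0361  0.0047] res [-0.2479  0.0775] [ 0.1862 -0.1993]
pad z0 [ 0.6255 -0.034   0.    ] [ 0.622  -0.0356  0.    ]
bottle base top [ 0.5013 -0.2084  0.    ]
jarwhite [0.476  0.3137 0.03  ]
tape [ 0.4586 -0.3762  0.03  ]
tub [ 0.3311 -0.3897  0.03  ]
stamp [ 0.6294 -0.3368  0.03  ]
camt [ 0.2789 -0.0461  1.0589] cams [-0.102  -0.5133  0.9123]
```

```bash
cat >> h.py <<'E'
from scipy.spatial.transform import Rotation as Ro
YAW=0.2132
def setyaw(y):
    global YAW,ex,ey
    YAW=y; ex=np.array([np.cos(y),np.sin(y),0]); ey=np.array([-np.sin(y),np.cos(y),0])
setyaw(YAW)
def pose(f,y,tilt):
    f=np.array(f,float)/np.linalg.norm(f); z=np.array([0,0,-np.cos(tilt)])+np.sin(tilt)*f
    x=np.cross(y,z); return Ro.from_matrix(np.column_stack([x,y,z]))
def plan(p,R,ref=None):
    "row numbers from the measured pose (or ref=(p,R)) to p,R"
    o=get_obs(); p0,R0=ref or (o['tool_pos'],Ro.from_rotvec(o['tool_rot']))
    R=R or R0
    r=(R0.inv()*R).as_rotvec()/np.pi; s=R0.inv().apply(np.array(p)-p0)/.3
    print('turn',np.round(r,4),'shift',np.round(s,4),'mm',np.linalg.norm(s)*300,'deg',np.linalg.norm(r)*180)
E
python3 - <<'E'
from h import *
down=pose(ey,ex,0.)
plan([.45,.30,.32],down)
plan([.42,.0,.36],down,(np.array([.45,.30,.32]),down))
E
```

```text
turn [-6.000e-04  3.000e-04  3.549e-01] shift [-1.2158 -0.7507 -0.2984] mm 437.9021841877709 deg 63.87427935505044
turn [0. 0. 0.] shift [-0.9562 -0.3093 -0.1333] mm 304.13812651491094 deg 0.0
```

>>> {"name": "carry_out", "arguments": {
  "rows": [
    [0,0,0.18,-0.6,-0.37,-0.3,-1],
    [0,0,0.18,-0.6,-0.37,-0.3,-1],
    [0,0,0.18,-0.6,-0.37,-0.3,-1],
    [0,0,0.18,-0.6,-0.37,-0.3,-1],
    [0,0,0.18,-0.6,-0.37,-0.3,-1]
  ]
}}

```text
t: 0.6
tool_pos: [0.3002, 0.4538, 0.3229]
tool_rot: [1.241, 2.885, 0.002]
contact_force: [0.2, 1.0, 0.5]
opening: 0.0855
grip_force: 0.0
```

```bash
python3 - <<'E'
from h import *
plan([.45,.20,.34],pose(ey,ex,0.))
E
```

```text
turn [0.0006 0.     0.1736] shift [-0.9576 -0.2193 -0.0569] mm 295.2017254613629 deg 31.250101142286436
```

>>> {"name": "carry_out", "arguments": {
  "rows": [
    [0,0,0.174,-0.8,-0.2,-0.06,-1],
    [0,0,0.174,-0.8,-0.2,-0.06,-1],
    [0,0,0.174,-0.8,-0.2,-0.06,-1],
    [0,0,0.174,-0.8,-0.2,-0.06,-1],
    [0,0,0.174,-0.8,-0.2,-0.06,-1]
  ]
}}

```text
t: 1.1
tool_pos: [0.4211, 0.2387, 0.3391]
tool_rot: [-1.971, -2.446, 0.0]
contact_force: [0.8, 0.6, -0.7]
opening: 0.0857
grip_force: 0.0
```

```bash
python3 - <<'E'
from h import *
plan([.42,.0,.36],pose(ey,ex,0.))
E
```

```text
turn [-0.      0.      0.0004] shift [-0.7766 -0.1728 -0.0697] mm 239.59358897970998 deg 0.06472387957717539
```

>>> {"name": "carry_out", "arguments": {
  "rows": [
    [0,0,0,-0.78,-0.17,-0.07,-1],
    [0,0,0,-0.78,-0.17,-0.07,-1],
    [0,0,0,-0.78,-0.17,-0.07,-1],
    [0,0,0,-0.78,-0.17,-0.07,-1],
    [0,0,0,-0.78,-0.17,-0.07,-1]
  ]
}}

```text
t: 1.6
tool_pos: [0.4204, -0.0011, 0.3602]
tool_rot: [1.97, 2.446, -0.0]
contact_force: [1.5, -0.1, 0.2]
opening: 0.0856
grip_force: 0.0
```

```bash
python3 - <<'E'
from h import *
d=grab('wrist','w0')
print(-d['R'].T@np.array(d['t']).ravel(), d['R'], get_obs()['tool_pos'], d['mtx'][0])
print(proj(d,[[.619,-.036,0],[.573,.026,.058],[.53,-.217,0]]))
cv2.imwrite('pics/w0b.png',cv2.resize(d['img'],(800,600),interpolation=cv2.INTER_CUBIC))
E
```

```text
[0.40637961 0.06974452 0.50315125] [[ 9.77059946e-01  2.12964142e-01  3.68733545e-04]
 [ 2.04163187e-01 -9.37171776e-01  2.82889477e-01]
 [ 6.05908814e-02 -2.76324695e-01 -9.59152443e-01]] [ 0.42066151 -0.00564433  0.36067253] [318.56011048   0.         280.60835472]
[[393.27610577 205.16231625]
 [389.67778579 168.83604795]
 [313.98310756 290.06287114]]
```

View pics/w0b.png

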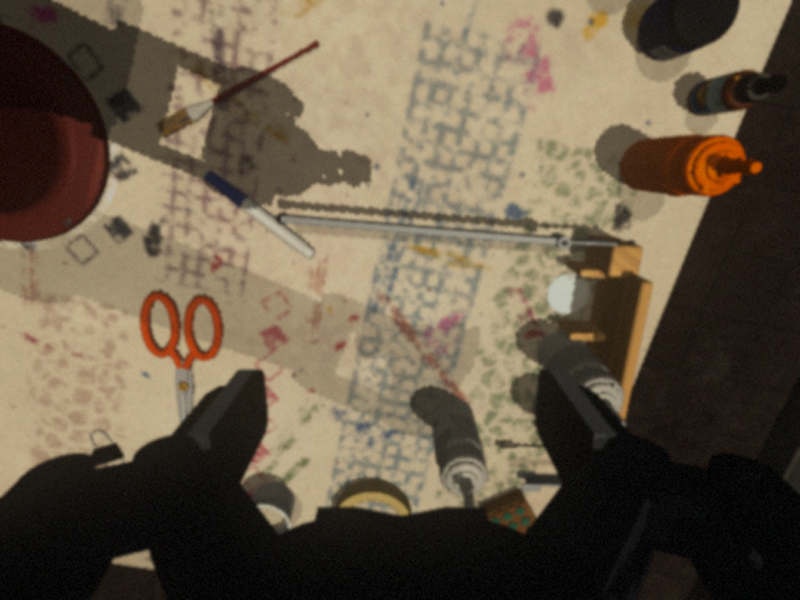

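The wrist view (800 px scale) shows the hinge at (565,241), the bar end at (282,217), the pad at about (565,295), the free bottle's disc at (466,474) and the orange look-alike at (700,165). I'll combine these with the other two views.

```bash
python3 - <<'E'
from h import *
np.set_printoptions(precision=4,suppress=True)
s=load('s0');t=load('t0');w=load('w0')
S=lambda u,v:(s,200+(u-1.5)/4,120+(v-1.5)/4); T=lambda u,v:(t,220+(u-1.6)/4.278,125+(v-1.6)/4.278)
W=lambda u,v:(w,(u-.2)/1.4286,(v-.2)/1.4286)
def pr(n,*o):
    X=tri(o); print(n,X,*[np.round(proj(d,X)[0]-[u,v],1) for d,u,v in o])
    return X
pr('hinge',S(292,240),T(127,283),W(565,241))
pr('disc',S(575,383),T(558,345),W(466,474))
pr('barend',(s,216.5,251.5),(t,258.5,304),W(282,218))
pr('pad',S(407,295),T(237,243),W(566,295))
O=np.array([.661,-.0985,0])
for n,l in (('hinge',[-.067,.1395,.066]),('pad',[-.028,.07,0]),('boardL',[0,.111,.095]),('boardR',[0,-.111,.095]),('nose',[-.037,.035,.045]),('mid disc',[-.028,0,.12])):
    X=O+l[0]*ex+l[1]*ey+[0,0,l[2]]
    a=proj(s,X)[0];b=proj(t,X)[0];c=proj(w,X)[0]
    print(n,X,'s',(a-[200,120])*4+1.5,'t',(b-[220,125])*4.278+1.6,'w',c*1.4286)
E
```

```text
hinge [0.5775 0.0284 0.0583] [ 0.4 -0.3] [-0.1 -0.6] [-2.  -0.7]
disc [ 0.5341 -0.2156  0.1126] [0.1 0.2] [-0.5 -0.7] [-1.1  0.3]
barend [ 0.3026 -0.0087  0.0572] [-0.8  0.6] [ 0.6 -2. ] [-1.9 -0.6]
pad [ 0.6215 -0.036   0.0045] [-0.2  0. ] [ 0.2 -0.3] [-0.4 -0.1]
hinge [0.566  0.0237 0.066 ] s [288.7864 243.1797] t [132.8006 295.8543] w [551.7145 243.4591]
pad [ 0.6188 -0.036   0.    ] s [403.9639 301.7176] t [237.5159 247.8322] w [561.6835 293.071 ]
boardL [0.6375 0.01   0.095 ] s [366.929  161.3328] t [159.5472 164.1414] w [631.9065 279.6329]
boardR [ 0.6845 -0.207   0.095 ] s [681.4607 253.244 ] t [533.5741 100.7235] w [602.1884 482.9131]
nose [ 0.6174 -0.0721  0.045 ] s [447.9001 279.9087] t [297.2511 229.2097] w [564.229  336.0839]
mid disc [ 0.6336 -0.1044  0.12  ] s [507.971  205.3054] t [359.698  161.7926] w [597.8478 400.8398]
```

```bash
python3 - <<'E'
from h import *
plan([.52,-.22,.31],pose(ey,ex,0.))
E
```

```text
turn [-0.0002  0.0015 -0.0015] shift [-0.7668  0.1762  0.1723] mm 241.6282102693247 deg 0.3814285798224748
```

>>> {"name": "carry_out", "arguments": {
  "rows": [
    [0,0,0,-0.77,0.18,0.17,-0.1],
    [0,0,0,-0.77,0.18,0.17,-0.1],
    [0,0,0,-0.77,0.18,0.17,-0.1],
    [0,0,0,-0.77,0.18,0.17,-0.1],
    [0,0,0,-0.77,0.18,0.17,-0.1]
  ]
}}

```text
t: 2.15
tool_pos: [0.5236, -0.2149, 0.3078]
tool_rot: [-1.97, -2.446, 0.0]
contact_force: [0.7, 1.2, 0.9]
opening: 0.0473
grip_force: 0.0
```

```bash
python3 - <<'E'
from h import *
d=grab('wrist','w1'); o=get_obs(); print(o['tool_pos'],o['opening'],o['q'])
print(proj(d,[[.619,-.036,0],[.573,.026,.058],[.53,-.217,0.12],[.6845,-.207,.095]]))
cv2.imwrite('pics/w1b.png',cv2.resize(d['img'],(800,600),interpolation=cv2.INTER_CUBIC))
E
```

```text
[ 0.52430526 -0.21915473  0.3046087 ] 0.04736073715397255 [-0.52545052 -0.11308028  1.65421578 -0.0028543   1.60350191 -0.73684945]
[[382.73537976  43.39289117]
 [375.95580995 -44.28214004]
 [284.85475361 185.55329179]
 [417.23329348 200.26473283]]
```

View pics/w1b.png

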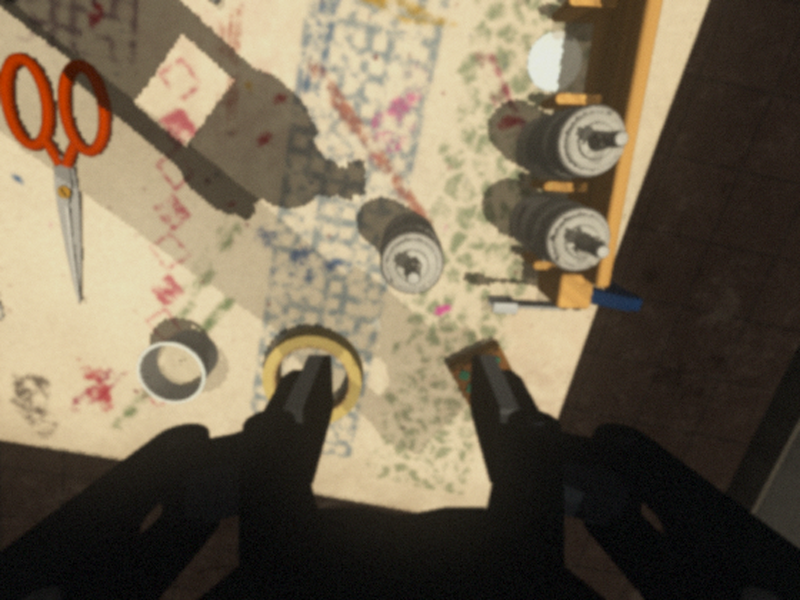

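In this view (800 px scale) the free bottle's disc is at (412,262), the racked discs at (590,141) and (577,237), the pad at (556,62), and the divider noses at about (556,99), (546,187) and (535,265). Next is a joint rack fit from all views.

```bash
python3 - <<'E'
from h import *
from scipy.optimize import least_squares
np.set_printoptions(precision=4,suppress=True)
s=load('s0');t=load('t0');w=load('w0');v=load('w1')
S=lambda u,q:(s,200+(u-1.5)/4,120+(q-1.5)/4); T=lambda u,q:(t,220+(u-1.6)/4.278,125+(q-1.6)/4.278)
W=lambda u,q:(w,(u-.2)/1.4286,(q-.2)/1.4286); V=lambda u,q:(v,(u-.2)/1.4286,(q-.2)/1.4286)
obs=[('hinge',(-.067,.1395,.064),[S(292,240),T(127,283),W(565,241)]),
('pad',(-.028,.07,0),[S(407,295),T(237,243),W(566,295),V(556,62)]),
('mid',(-.028,0,.12),[S(508,212),T(360,165),V(590,141)]),
('right',(-.028,-.07,.12),[S(610,244),T(480,145),V(577,237)]),
('nose1',(-.037,.035,.045),[V(556,99)]),('nose2',(-.037,-.035,.045),[V(546,187)]),('nose3',(-.037,-.105,.045),[V(535,265)])]
def res(p,full=False):
    ex=np.array([np.cos(p[2]),np.sin(p[2]),0]);ey=np.array([-ex[1],ex[0],0]);out=[]
    for n,l,o in obs:
        X=np.array([p[0],p[1],0])+l[0]*ex+l[1]*ey+[0,0,l[2]]
        e=[proj(d,X)[0]-[a,b] for d,a,b in o]
        if full: print(n,X,*np.round(e,1))
        out+=e
    return np.ravel(out)
r=least_squares(res,[.66,-.1,.2],loss='soft_l1');print(r.x);res(r.x,True)
o=[S(575,384),T(558,345),V(412,262),W(466,474)]
f=lambda p:np.ravel([proj(d,[p[0],p[1],.12])[0]-[a,b] for d,a,b in o])
q=least_squares(f,[.53,-.21]);print('bottle',q.x,f(q.x)); 
setyaw(r.x[2]); D=np.array([*q.x,0])-[r.x[0],r.x[1],0]; print('rack frame',D@ex,D@ey)
D=np.array([.3026,-.0087,0])-[r.x[0],r.x[1],0]; print('barend',D@ex,D@ey)
E
```

```text
[ 0.6641 -0.0996  0.1593]
hinge [0.5758 0.0275 0.064 ] [ 0.3 -1.3] [ 0.1 -0.6] [-1.9  0.4]
pad [ 0.6254 -0.035   0.    ] [0.3 0.2] [-0.2 -1.2] [ 1.2 -1. ] [-1.3  0.4]
mid [ 0.6365 -0.1041  0.12  ] [ 0.5 -2.3] [-0.2 -1.9] [ 3.2 -0.6]
right [ 0.6476 -0.1732  0.12  ] [ 0.4 -1.8] [ 0.3 -0.6] [0.3 3.1]
nose1 [ 0.622  -0.0709  0.045 ] [-1.3 -0.6]
nose2 [ 0.6331 -0.1401  0.045 ] [-3.1 -0.8]
nose3 [ 0.6442 -0.2092  0.045 ] [-3.1 -0.1]
bottle [ 0.5326 -0.2133] [-0.7758 -2.1078 -0.9339 -0.9311 -0.2481 -0.5369 -1.0551  2.2743]
rack frame -0.15259711818169497 -0.08325208976703502
barend -0.3340996613921834 0.16536594168049604
```

```bash
python3 - <<'E'
from h import *
np.set_printoptions(precision=4,suppress=True)
a=load('w1'); b=grab('wrist','w2')
print(b['t'].ravel()-a['t'].ravel(), proj(b,[.63,-.1,.12])-proj(a,[.63,-.1,.12]))
g=lambda d:np.float32(cv2.cvtColor(d['img'],cv2.COLOR_BGR2GRAY)[60:200,250:460])
print(cv2.phaseCorrelate(g(a),g(b),cv2.createHanningWindow((210,140),cv2.CV_32F)))
# enlarge rack area of w2
cv2.imwrite('pics/w2c.png',cv2.resize(b['img'][0:220,240:490],(682,600),interpolation=cv2.INTER_CUBIC))
E
```

```text
[ 0.     -0.0023 -0.0028] [[ 2.6127 -5.7602]]
((1.81898589596193, -4.07236768556028), 0.985264765658251)
```

View pics/w2c.png

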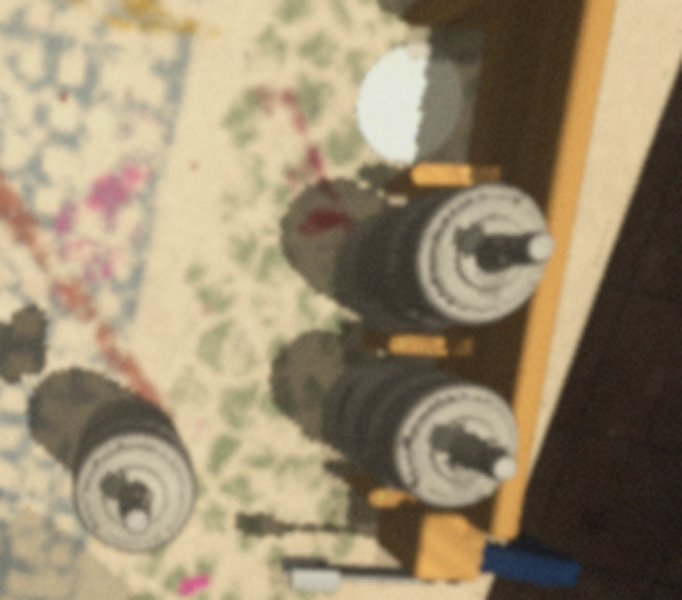

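The enlarged crop is sharp: pad centre at (411,104), disc centres at mid (485,254), right (457,445) and free (135,490), nozzle tips at (540,245), (505,468) and (137,520), and the board's front top edge from (583,0) to (497,520). I'll refit with this settled picture.

```bash
cat > fit.py <<'E'
from h import *
from scipy.optimize import least_squares
np.set_printoptions(precision=4,suppress=True)
s=load('s0');t=load('t0');v=load('w2')
S=lambda u,q:(s,200+(u-1.5)/4,120+(q-1.5)/4); T=lambda u,q:(t,220+(u-1.6)/4.278,125+(q-1.6)/4.278)
V=lambda u,q:(v,240+(u-.9)/2.728,(q-.9)/2.728)
a=onz(*V(583,0),.095);b=onz(*V(497,520),.095);d=a-b;print('board',a,b,'yaw',np.arctan2(-d[0],d[1]))
print('pad',onz(*V(411,104),0))
for n,c,p in(('mid',(485,254),(540,245)),('right',(457,445),(505,468)),('free',(135,490),(137,520))): print(n,onz(*V(*c),.117),onz(*V(*p),.16))
for n,o in (('free',[S(575,384),T(558,345),V(135,490)]),('mid',[S(508,212),T(360,165),V(485,254)]),('right',[S(610,244),T(480,145),V(457,445)]),('pad',[S(407,295),T(237,243),V(411,104)])):
    X=tri(o);print(n,X,*[np.round(proj(d,X)[0]-[x,y],1) for d,x,y in o])
E
python3 fit.py
```

```text
board [ 0.65   -0.0153  0.095 ] [ 0.6841 -0.1993  0.095 ] yaw 0.18330956218247785
pad [ 0.626 -0.034  0.   ]
mid [ 0.6365 -0.1043  0.117 ] [ 0.6358 -0.1041  0.16  ]
right [ 0.6489 -0.1714  0.117 ] [ 0.6489 -0.1724  0.16  ]
free [ 0.5332 -0.214   0.117 ] [ 0.5332 -0.2154  0.16  ]
free [ 0.5329 -0.2157  0.1133] [-0.1  0.1] [-0.4 -0.3] [-0.6  0.8]
mid [ 0.6359 -0.1043  0.1127] [ 0.3 -0.2] [-0.3 -0.6] [-2.3  0.1]
right [ 0.6499 -0.1724  0.1117] [ 0.2 -0.1] [-0.4 -0.2] [-1.3  0.4]
pad [ 0.6234 -0.0352  0.0024] [-0.  0.] [-0.1 -0.8] [-1.7  0.2]
```

```bash
sed -i 's/^YAW=.*/YAW=0.18/' h.py; cat >> h.py <<'E'
H=np.array([.624,-.035,0]); B=np.array([.533,-.215,0]); Up=np.array([0,0,1.])
TI=0.663; R1=pose(ey,ex,TI); R2=pose(ex,ey,TI)
E
python3 - <<'E'
from h import *
P=B-.08*ey+Up*.15; print(P)
plan(P,R1)
plan(P-Up*.14,R1,(P,R1))
E
```

```text
[ 0.54732237 -0.2937075   0.15      ]
turn [-0.0049  0.21    0.0091] shift [-0.2714  0.0268  0.5162] mm 175.14092497073338 deg 37.84664702694187
turn [0. 0. 0.] shift [-0.2872 -0.      0.3678] mm 140.00000000000003 deg 0.0
```

>>> {"name": "carry_out", "arguments": {
  "rows": [
    [0,0.1,0.004,-0.2,0.02,0.1,0.15],
    [0,0.21,0.008,-0.27,0.027,0.3,0.15],
    [0,0.21,0.008,-0.27,0.027,0.516,0.15],
    [-0.005,0.21,0.009,-0.271,0.027,0.516,0.15],
    [-0.005,0.21,0.009,-0.271,0.027,0.516,0.15]
  ]
}}

```text
t: 2.75
tool_pos: [0.5447, -0.2889, 0.1437]
tool_rot: [-1.639, -1.964, -0.571]
contact_force: [-0.5, 0.8, -1.2]
opening: 0.0364
grip_force: 0.0
```

```bash
python3 - <<'E'
from h import *
o=get_obs();print(o['q'],o['tool_pos'],o['contact_force'],o['opening'])
plan(B-.08*ey+Up*.012,R1)
E
```

```text
[-0.7740088   0.42903069  1.42851044  0.38107271  1.84750281 -0.95592842] [ 0.54474076 -0.28887905  0.14366911] [-0.49506179  0.82304824 -1.18436066] 0.036394654352815255
turn [-0.0019 -0.0046 -0.0007] shift [-0.2886  0.0081  0.3311] mm 131.78290424084648 deg 0.8944397929667924
```

>>> {"name": "carry_out", "arguments": {
  "rows": [
    [0,0,0,-0.09,0,0.1,0.15],
    [0,0,0,-0.17,0.004,0.2,0.15],
    [0,0,0,-0.24,0.008,0.28,0.15],
    [0,0,0,-0.275,0.008,0.318,0.15],
    [0,0,0,-0.275,0.008,0.318,0.15]
  ]
}}

```text
t: 3.25
tool_pos: [0.5516, -0.2948, 0.0262]
tool_rot: [-1.643, -1.981, -0.569]
contact_force: [0.1, -0.2, 0.9]
opening: 0.0363
grip_force: 0.0
```

```bash
python3 - <<'E'
from h import *
o=get_obs();print(o['tool_pos'],o['contact_force'])
plan(B-.045*ey+Up*.012,R1)
E
```

```text
[ 0.55160083 -0.29478736  0.02619725] [ 0.09417296 -0.18973922  0.92946877]
turn [-0.0005 -0.0004  0.0018] shift [ 0.0676 -0.0128  0.113 ] mm 39.67392739166217 deg 0.33681394789866903
```

>>> {"name": "carry_out", "arguments": {
  "rows": [
    [0,0,0,0.02,-0.006,0.02,0.15],
    [0,0,0,0.03,-0.006,0.025,0.15],
    [0,0,0,0.03,-0.006,0.025,0.15],
    [0,0,0,0.03,-0.006,0.025,0.15]
  ]
}}

```text
t: 3.65
tool_pos: [0.5495, -0.2858, 0.0297]
tool_rot: [-1.647, -1.988, -0.57]
contact_force: [-0.6, -0.1, 1.0]
opening: 0.0362
grip_force: 0.0
```

```bash
python3 - <<'E'
from h import *
o=get_obs();print(o['tool_pos'],o['contact_force'])
plan(B-.045*ey+Up*.012,R1)
plan(B-.025*ey+Up*.012,R1)
E
```

```text
[ 0.54952876 -0.28577224  0.02972327] [-0.57249623 -0.09911473  0.95297081]
turn [0.0008 0.0017 0.0026] shift [ 0.0368 -0.0119  0.1029] mm 32.98648038920381 deg 0.5758055314029831
turn [0.0008 0.0017 0.0026] shift [ 0.0895 -0.0116  0.1437] mm 50.90801700756467 deg 0.5758055314029831
```

>>> {"name": "carry_out", "arguments": {
  "rows": [
    [0,0,0,0.012,-0.006,0.035,0.15],
    [0,0,0,0.024,-0.012,0.07,0.15],
    [0,0,0,0.037,-0.012,0.102,0.15],
    [0,0,0,0.037,-0.012,0.102,0.15],
    [0,0,0,0.037,-0.012,0.102,0.15]
  ]
}}

```text
t: 4.15
tool_pos: [0.5401, -0.2584, 0.0103]
tool_rot: [-1.645, -1.985, -0.57]
contact_force: [-0.3, 0.4, 0.8]
opening: 0.0362
grip_force: 0.0
```

```bash
python3 - <<'E'
from h import *
o=get_obs();print(o['tool_pos'],o['contact_force'])
plan(B-.02*ey+Up*.012,R1)
d=grab('wrist','w3'); cv2.imwrite('pics/w3b.png',cv2.resize(d['img'],(800,600),interpolation=cv2.INTER_CUBIC))
E
```

```text
[ 0.54010005 -0.25836344  0.01032698] [-0.28581793  0.39030258  0.81258832]
turn [0.0003 0.0007 0.0022] shift [0.0664 0.003  0.0446] mm 24.00497730699069 deg 0.42434867993690417
```

View pics/w3b.png

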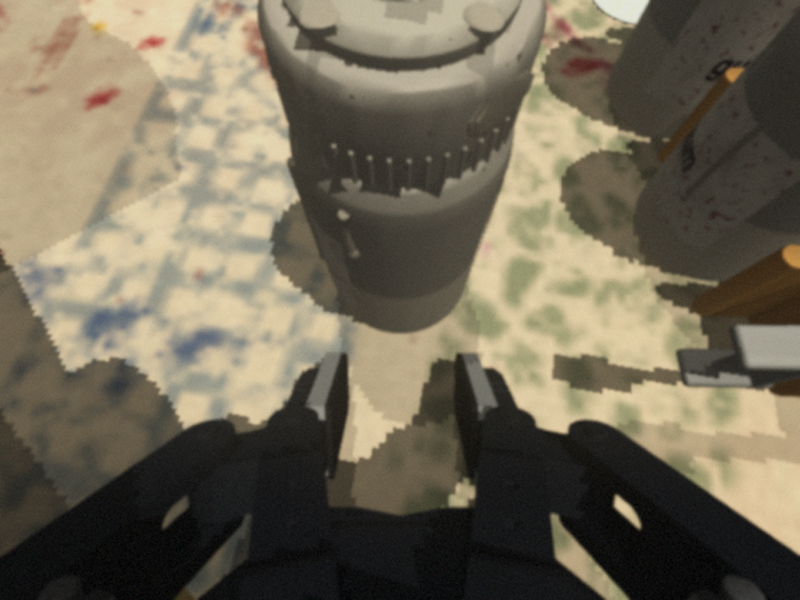

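The view shows the bottle centred between the fingertips (base at (402,328), tips at (335,355) and (470,355)), with the path to the left clear. I'll push slowly along the row.

>>> {"name": "carry_out", "arguments": {
  "rows": [
    [0,0,0,0.013,0.001,0.01,0.15],
    [0,0,0,0.032,0.002,0.024,0.15],
    [0,0,0,0.055,0.003,0.042,0.15],
    [0,0,0,0.08,0.004,0.06,0.15],
    [0,0,0,0.105,0.004,0.08,0.15]
  ]
}}

```text
t: 4.7
tool_pos: [0.5343, -0.2192, 0.0112]
tool_rot: [-1.646, -1.986, -0.57]
contact_force: [-0.4, -1.4, 0.1]
opening: 0.0359
grip_force: 0.8
```

```bash
cat > e.py <<'E'
from h import *
o=get_obs();p=o['tool_pos']-H;print('rack-rel',p@ex,p@ey,p[2],o['contact_force'])
plan(H-.122*ex-.03*ey+Up*.012,R1)
E
python3 e.py
```

```text
rack-rel -0.12123300933170439 -0.16514455287141766 0.011209522818283186 [-0.38276771 -1.44609513  0.06561396]
turn [0.0006 0.0012 0.0023] shift [ 0.3577 -0.0005  0.2739] mm 135.14904106088017 deg 0.47436957047854494
```

>>> {"name": "carry_out", "arguments": {
  "rows": [
    [0,0,0,0.026,0,0.02,0.15],
    [0,0,0,0.053,0,0.041,0.15],
    [0,0,0,0.08,0,0.061,0.15],
    [0,0,0,0.106,0,0.081,0.15],
    [0,0,0,0.132,0,0.101,0.15]
  ]
}}

```text
t: 5.2
tool_pos: [0.5249, -0.1699, 0.0114]
tool_rot: [-1.646, -1.986, -0.57]
contact_force: [0.4, -1.2, -1.1]
opening: 0.0364
grip_force: 0.6
```

>>> {"name": "carry_out", "arguments": {
  "rows": [
    [0,0,0,0.026,0,0.02,0.15],
    [0,0,0,0.053,0,0.041,0.15],
    [0,0,0,0.08,0,0.061,0.15],
    [0,0,0,0.106,0,0.081,0.15],
    [0,0,0,0.132,0,0.101,0.15]
  ]
}}

```text
t: 5.7
tool_pos: [0.5158, -0.121, 0.0118]
tool_rot: [-1.646, -1.986, -0.57]
contact_force: [-0.1, -1.0, -0.3]
opening: 0.0359
grip_force: 0.6
```

```bash
python3 e.py
```

```text
rack-rel -0.12182744079693113 -0.06526907219169878 0.011776529138976559 [-0.05678243 -0.99795188 -0.34641309]
turn [0.0005 0.001  0.0022] shift [ 0.0933 -0.      0.0715] mm 35.27020228418815 deg 0.45031971875109716
```

>>> {"name": "carry_out", "arguments": {
  "rows": [
    [0,0,0,0.026,0,0.02,0.15],
    [0,0,0,0.048,0,0.037,0.15],
    [0,0,0,0.065,0,0.05,0.15],
    [0,0,0,0.077,0,0.059,0.15],
    [0,0,0,0.08,0,0.061,0.15]
  ]
}}

```text
t: 6.2
tool_pos: [0.5103, -0.0917, 0.0121]
tool_rot: [-1.645, -1.986, -0.57]
contact_force: [0.1, -1.2, -0.6]
opening: 0.0363
grip_force: 0.6
```

```bash
python3 - <<'E'
exec(open('e.py').read())
s=grab('scene','s1'); w=grab('wrist','w4')
a=proj(s,H-.122*ex+Up*.12)[0]; b=proj(w,H-.122*ex+Up*.12)[0]; print(a,b,proj(s,H)[0],proj(w,H-.122*ex)[0])
u,v=map(int,a); A=s['img'][max(v-75,0):v+75,u-100:u+100]
cv2.imwrite('pics/c1.png',np.hstack([cv2.resize(A,(400,300)),cv2.resize(w['img'],(400,300))]));print(u,v)
E
```

```text
rack-rel -0.12197814318285308 -0.03545076402715125 0.012067367992750933 [ 0.07424214 -1.15342115 -0.61870864]
turn [0.0004 0.001  0.0023] shift [0.0142 0.     0.0113] mm 5.451224142024373 deg 0.4625058926112993
[281.98979675 192.62400203] [277.3412624    4.75111006] [301.36537682 193.82497081] [278.12857872 205.64409311]
281 192
```

View pics/c1.png

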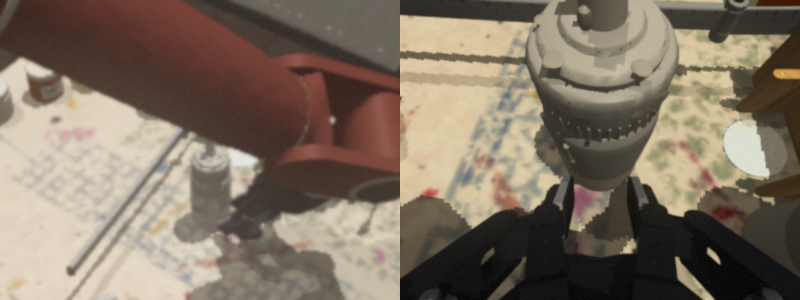

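The bottle stands upright in the cradle: disc at about (285,196) in the scene and (283,56) in the wrist view. The pad is ahead to the right and the bar is clear of the bottle.

```bash
python3 - <<'E'
from h import *
s=load('s1');w=load('w4')
for n,X in (('s',onz(s,285.5,196,.117)),('w',onz(w,283,56,.117)),('base',onz(w,281,266,0.0)),('tri',tri([(s,285.5,196),(w,283,56)]))):
    d=X-H; print(n,d@ex,d@ey,d[2])
for y in (-.012,-.008,-.004): print(y,proj(s,H-.122*ex+y*ey+Up*.117),proj(w,H-.122*ex+y*ey+Up*.117),proj(w,H-.122*ex+(y-.0265)*ey))
E
```

```text
s -0.1260449401499959 -0.011539314176948399 0.11699999999999999
w -0.12070877062269503 -0.011275400330414673 0.117
base -0.12021603707353085 -0.03431227209030433 0.0
tri -0.1212827082395085 -0.0087097755245216 0.11294378762818127
-0.012 [[286.38166414 194.97914305]] [[276.92717037  58.56558779]] [[277.56721827 273.9785182 ]]
-0.008 [[284.91880539 194.47290611]] [[277.08879407  44.35243789]] [[277.63026673 266.33562889]]
-0.004 [[283.45920669 193.9678105 ]] [[277.24379912  30.68263777]] [[277.69213088 258.8285264 ]]
```

>>> {"name": "carry_out", "arguments": {
  "rows": [
    [0,0,0,0.008,0,0.006,0.15],
    [0,0,0,0.016,0,0.012,0.15],
    [0,0,0,0.023,0,0.018,0.15],
    [0,0,0,0.024,0,0.0185,0.15],
    [0,0,0,0.024,0,0.0185,0.15]
  ]
}}

```text
t: 6.8
tool_pos: [0.5088, -0.0831, 0.0122]
tool_rot: [-1.646, -1.986, -0.57]
contact_force: [0.4, -0.6, -0.5]
opening: 0.036
grip_force: 0.5
```

```bash
python3 - <<'E'
exec(open('e.py').read())
w=grab('wrist','w5')['img']
q=p@ex,p@ey
print('back'); P=H-.124*ex-.10*ey+Up*.02; plan(P,R1)
# pre leg-2 point
Q=H-.21*ex+Up*.15; print(Q)
E
```

```text
rack-rel -0.12191094483659057 -0.026752888480891957 0.012167986388053123 [ 0.4365556  -0.58801385 -0.47226369]
turn [0.0005 0.001  0.0023] shift [-0.0089 -0.0004 -0.0062] mm 3.2526732799691187 deg 0.45936242770309915
back
turn [0.0005 0.0009 0.0023] shift [-0.1768 -0.0079 -0.1703] mm 73.67497129944243 deg 0.4579467868886888
[ 0.41739282 -0.07259621  0.15      ]
```

>>> {"name": "carry_out", "arguments": {
  "rows": [
    [0,0,0,-0.02,0,-0.018,0.15],
    [0,0,0,-0.06,-0.002,-0.055,0.15],
    [0,0,0,-0.11,-0.004,-0.1,0.15],
    [0,0,0,-0.16,-0.008,-0.15,0.15],
    [0,0,0,-0.177,-0.008,-0.17,0.15]
  ]
}}

```text
t: 7.35
tool_pos: [0.5206, -0.1586, 0.0203]
tool_rot: [-1.649, -1.986, -0.571]
contact_force: [1.1, 0.3, -0.3]
opening: 0.0367
grip_force: 0.0
```

```bash
python3 - <<'E'
from h import *
v=pose(ey,ex,0.); v2=pose(ex,ey,0.)
P=H-.22*ex-.10*ey+Up*.22
plan(P,v); print('then')
vm=pose(ey,(ex+ey)/2**.5,0.)
plan(P,vm,(P,v)); plan(P+.1*ey,v2,(P,vm)); plan(P+.1*ey-Up*.06,R2,(P+.1*ey,v2))
E
```

```text
turn [ 0.0017 -0.2096  0.0015] shift [ 0.4173 -0.3163 -0.5214] mm 221.68779347482936 deg 37.73183859271995
then
turn [ 0.    0.   -0.25] shift [0. 0. 0.] mm 0.0 deg 45.00000000000001
turn [ 0.    0.   -0.25] shift [0.2357 0.2357 0.    ] mm 100.00000000000003 deg 45.0
turn [-0.    -0.211  0.   ] shift [0.  0.  0.2] mm 60.0 deg 37.987101817173574
```

>>> {"name": "carry_out", "arguments": {
  "rows": [
    [0,-0.03,0,0.08,-0.1,-0.14,0.15],
    [0,-0.07,0,0.2,-0.2,-0.27,0.15],
    [0,-0.12,0,0.32,-0.3,-0.4,0.15],
    [0,-0.165,0,0.417,-0.316,-0.52,0.15],
    [0.002,-0.21,0.0,0.417,-0.316,-0.52,0.15]
  ]
}}

```text
t: 7.85
tool_pos: [0.4256, -0.1717, 0.2254]
tool_rot: [1.999, 2.407, -0.003]
contact_force: [0.1, 0.4, 0.0]
opening: 0.0362
grip_force: 0.0
```

>>> {"name": "carry_out", "arguments": {
  "rows": [
    [0,0,-0.047,0,0,0,0.15],
    [0,0,-0.094,0,0,0,0.15],
    [0,0,-0.141,0,0,0,0.15],
    [0,0,-0.188,0,0,0,0.15],
    [0,0,-0.235,0,0,0,0.15]
  ]
}}

```text
t: 8.35
tool_pos: [0.4248, -0.1701, 0.2193]
tool_rot: [-0.988, -2.981, -0.0]
contact_force: [0.4, 0.5, -0.8]
opening: 0.0365
grip_force: 0.0
```

>>> {"name": "carry_out", "arguments": {
  "rows": [
    [0,0,-0.047,0,0,0,0.15],
    [0,0,-0.094,0,0,0,0.15],
    [0,0,-0.141,0,0,0,0.15],
    [0,0,-0.188,0,0,0,0.15],
    [0,0,-0.235,0,0,0,0.15]
  ]
}}

```text
t: 8.85
tool_pos: [0.4248, -0.1702, 0.2192]
tool_rot: [0.154, -3.137, -0.001]
contact_force: [-0.0, 0.5, -0.3]
opening: 0.0365
grip_force: 0.0
```

```bash
python3 - <<'E'
from h import *
o=get_obs();p=o['tool_pos']-H;print(p@ex,p@ey,p[2],o['q'])
plan(H-.215*ex+Up*.14,R2)
E
```

```text
-0.2202049616573464 -0.09730386096137127 0.21924943252956913 [-5.43985518e-01 -3.59099158e-01  2.00044143e+00  1.71478164e-04
  1.50119915e+00 -2.21294268e+00]
turn [-0.0084 -0.2111 -0.0252] shift [0.0091 0.3245 0.2644] mm 125.60097746475964 deg 38.300638051511264
```

>>> {"name": "carry_out", "arguments": {
  "rows": [
    [-0.002,-0.045,-0.005,0.0,0.08,0.05,0.15],
    [-0.003,-0.09,-0.01,0.0,0.16,0.1,0.15],
    [-0.005,-0.135,-0.015,-0.03,0.24,0.16,0.15],
    [-0.008,-0.18,-0.02,-0.05,0.32,0.21,0.15],
    [-0.008,-0.211,-0.025,-0.07,0.325,0.264,0.15]
  ]
}}

```text
t: 9.35
tool_pos: [0.4364, -0.0694, 0.139]
tool_rot: [-0.218, 2.465, 0.073]
contact_force: [0.0, -0.7, -0.5]
opening: 0.0364
grip_force: 0.0
```

```bash
cat > e2.py <<'E'
from h import *
o=get_obs();p=o['tool_pos']-H;print('rack-rel',p@ex,p@ey,p[2],o['contact_force'],o['q'])
import sys
plan(H+float(sys.argv[1])*ex+float(sys.argv[2])*ey+Up*float(sys.argv[3]),R2)
E
python3 e2.py -.185 0 .012
```

```text
rack-rel -0.19068879899827915 -0.00022550863085741418 0.13902599450027875 [ 0.04953471 -0.73892754 -0.50788959] [-0.62147902 -0.85897005  2.53304169  0.54061793  1.03263008 -2.54731569]
turn [-0.0014  0.0016 -0.0006] shift [0.2474 0.0018 0.3442] mm 127.15351574758073 deg 0.3898625283124597
```

>>> {"name": "carry_out", "arguments": {
  "rows": [
    [0,0,0,0.05,0,0.07,0.15],
    [0,0,0,0.11,0,0.15,0.15],
    [0,0,0,0.17,0.001,0.235,0.15],
    [0,0,0,0.215,0.001,0.3,0.15],
    [0,0,0,0.235,0.001,0.33,0.15]
  ]
}}

```text
t: 9.85
tool_pos: [0.4413, -0.0696, 0.0167]
tool_rot: [-0.215, 2.473, 0.074]
contact_force: [0.2, -0.0, -0.3]
opening: 0.0363
grip_force: 0.0
```

```bash
python3 e2.py -.165 0 .012; python3 - <<'E'
from h import *
s=grab('scene','s2');t=grab('top','t2');w=grab('wrist','w6')
a=proj(s,H-.122*ex+Up*.117)[0]; b=proj(t,H-.122*ex+Up*.117)[0];print(a,b)
def crop(i,c): u,v=map(int,c); print(u-50,v-50); return cv2.resize(i[max(v-50,0):v+50,u-50:u+50],(400,400),interpolation=cv2.INTER_CUBIC)
cv2.imwrite('pics/c2.png',np.hstack([crop(s['img'],a),crop(t['img'],b)]))
E
```

```text
rack-rel -0.1859167917727813 -0.0013751581015435596 0.01670370529910363 [ 0.24030856 -0.0236597  -0.33596179] [-0.60850315 -0.52730692  2.58326731  0.71779598  0.7180344  -2.81716222]
turn [-0.0011 -0.0007 -0.0018] shift [-0.0454  0.005   0.0551] mm 21.483204635504155 deg 0.4057071331915648
[282.002863   193.46385438] [282.40084847 214.20278147]
232 143
232 164
```

View pics/c2.png

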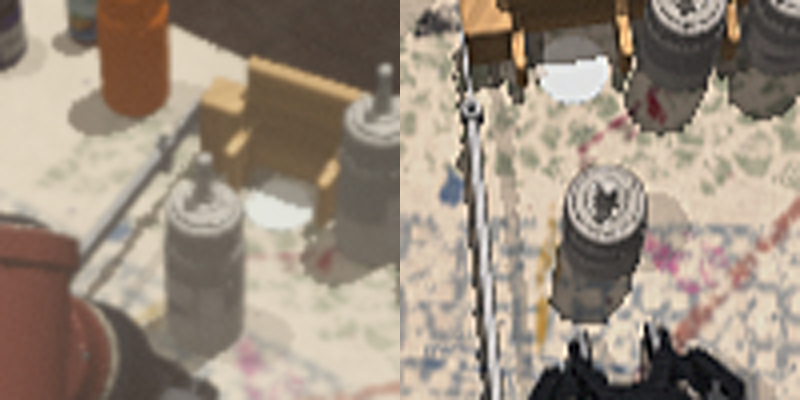

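Both crops show the bottle upright, right behind the pad line (disc at crop (203,208) scene and (205,205) top), within about 2 mm of the plan. Now the push in.

>>> {"name": "carry_out", "arguments": {
  "rows": [
    [0,0,0,-0.015,0.001,0.018,0.15],
    [0,0,0,-0.03,0.003,0.036,0.15],
    [0,0,0,-0.045,0.005,0.053,0.15],
    [0,0,0,-0.058,0.005,0.063,0.15],
    [0,0,0,-0.07,0.005,0.073,0.15]
  ]
}}

```text
t: 10.5
tool_pos: [0.4721, -0.0635, 0.0149]
tool_rot: [-0.216, 2.47, 0.071]
contact_force: [-0.4, -0.7, -0.1]
opening: 0.0361
grip_force: 0.0
```

```bash
python3 e2.py -.035 0 .012
```

```text
rack-rel -0.15453429174461675 -0.0008308456674455365 0.014900534352084197 [-0.4309966  -0.69499114 -0.05443605] [-0.53430871 -0.4013808   2.51174812  0.74287394  0.63133741 -2.80282369]
turn [-0.0018  0.0002 -0.0012] shift [-0.3079  0.0054  0.2531] mm 119.57236431106426 deg 0.39363474519757724
```

>>> {"name": "carry_out", "arguments": {
  "rows": [
    [0,0,0,-0.013,0.0,0.011,0.15],
    [0,0,0,-0.03,0.001,0.025,0.15],
    [0,0,0,-0.052,0.002,0.043,0.15],
    [0,0,0,-0.075,0.002,0.062,0.15],
    [0,0,0,-0.1,0.003,0.082,0.15]
  ]
}}

```text
t: 11.0
tool_pos: [0.5102, -0.0557, 0.0132]
tool_rot: [-0.215, 2.471, 0.072]
contact_force: [-2.8, -0.3, 2.3]
opening: 0.0362
grip_force: 1.6
```

>>> {"name": "carry_out", "arguments": {
  "rows": [
    [0,0,0,-0.024,0.0,0.019,0.15],
    [0,0,0,-0.047,0.001,0.038,0.15],
    [0,0,0,-0.071,0.001,0.057,0.15],
    [0,0,0,-0.095,0.001,0.076,0.15],
    [0,0,0,-0.118,0.001,0.094,0.15]
  ]
}}

```text
t: 11.5
tool_pos: [0.5547, -0.0475, 0.0127]
tool_rot: [-0.215, 2.471, 0.072]
contact_force: [-2.2, 0.1, 0.5]
opening: 0.0363
grip_force: 1.2
```

```bash
python3 e2.py -.035 0 .012;python3 - <<'E'
from h import *
w=grab('wrist','w7');t=grab('top','t3');s=grab('scene','s3')
a=proj(s,H-.05*ex+Up*.1)[0]; b=proj(t,H-.05*ex+Up*.1)[0];print(a,b)
def crop(i,c): u,v=map(int,c); print(u-50,v-50); return cv2.resize(i[max(v-50,0):v+50,u-50:u+50],(400,400),interpolation=cv2.INTER_CUBIC)
cv2.imwrite('pics/c3.png',np.hstack([crop(s['img'],a),crop(t['img'],b)]))
E
```

```text
rack-rel -0.07043531501569479 7.831811262763895e-05 0.012718665524978792 [-2.15862941  0.09248443  0.47133884] [-0.38698289 -0.14120282  2.32034392  0.75174474  0.49766865 -2.71860201]
turn [-0.0017 -0.0001 -0.0014] shift [-0.0916  0.0005  0.0746] mm 35.44268844381139 deg 0.3880089836214983
[294.24152277 179.86004333] [277.84959432 187.32679323]
244 129
227 137
```

>>> {"name": "carry_out", "arguments": {
  "rows": [
    [0,0,0,-0.02,0.0,0.016,0.15],
    [0,0,0,-0.038,0,0.031,0.15],
    [0,0,0,-0.055,0.0,0.045,0.15],
    [0,0,0,-0.068,0.0,0.056,0.15],
    [0,0,0,-0.08,0.0,0.065,0.15]
  ]
}}

```text
t: 12.15
tool_pos: [0.585, -0.0423, 0.0123]
tool_rot: [-0.215, 2.471, 0.072]
contact_force: [-1.6, -0.5, 0.7]
opening: 0.0366
grip_force: 1.1
```

```bash
python3 e2.py -.026 0 .012
```

```text
rack-rel -0.03970904462908645 -0.0002363889247825766 0.012305137185242556 [-1.64450684 -0.47834709  0.70742039] [-0.34769656 -0.06346946  2.25127311  0.74097165  0.46922162 -2.68093508]
turn [-0.0017 -0.     -0.0013] shift [-0.0354  0.0011  0.0289] mm 13.714477498900944 deg 0.3909333261549659
```

Now in small steps, watching the force for the back board.

>>> {"name": "carry_out", "arguments": {
  "rows": [
    [0,0,0,-0.009,0.0,0.007,0.15],
    [0,0,0,-0.017,0,0.014,0.15],
    [0,0,0,-0.024,0.0,0.019,0.15],
    [0,0,0,-0.028,0.0,0.022,0.15],
    [0,0,0,-0.03,0.0,0.024,0.15]
  ]
}}

```text
t: 12.65
tool_pos: [0.5959, -0.0404, 0.0122]
tool_rot: [-0.215, 2.471, 0.072]
contact_force: [-2.3, -0.1, 1.3]
opening: 0.036
grip_force: 1.2
```

```bash
python3 e2.py -.022 0 .012; python3 - <<'E'
from h import *
# bottle disc: match the mid bottle's disc patch in t0 against the left bay now
a=load('t0');b=grab('top','t4');ga,gb=[cv2.cvtColor(d['img'],cv2.COLOR_BGR2GRAY) for d in (a,b)]
m=proj(a,np.array([.636,-.104,.117]))[0].astype(int); print(m)
T=ga[m[1]-11:m[1]+12,m[0]-11:m[0]+12]
for nm,g in(('old',ga),('new',gb)):
  for lab,X in (('left',H),('mid',H-.07*ey),('right',H-.14*ey)):
    c=proj(b,X+Up*.117)[0].astype(int); w=g[c[1]-26:c[1]+27,c[0]-20:c[0]+21]
    r=cv2.matchTemplate(w,T,cv2.TM_CCOEFF_NORMED); _,s,_,l=cv2.minMaxLoc(r)
    p=np.array([c[0]-20+l[0]+11,c[1]-26+l[1]+11]); d=onz(b,*p,.117)-H; print(nm,lab,round(s,2),p,d@ex,d@ey)
E
```

```text
rack-rel -0.028610694837845726 -0.00028175988252178864 0.012156151191215415 [-2.26132086 -0.14026759  1.26545945] [-0.33464267 -0.03688763  2.22630015  0.73493739  0.46090374 -2.665701  ]
turn [-0.0017 -0.     -0.0013] shift [-0.017   0.0011  0.014 ] mm 6.618538967554502 deg 0.39156903319799097
[303 161]
old left 0.35 [274 165] 0.002030462472430462 0.0018392670642154818
old mid 1.0 [303 161] 0.002051760230135067 -0.06931539541904365
old right 0.85 [331 157] 0.002385139167389652 -0.13840844364849952
new left 0.78 [274 166] -0.0005039209327807055 0.0022094927550759505
new mid 1.0 [303 161] 0.002051760230135067 -0.06931539541904365
new right 0.85 [331 157] 0.002385139167389652 -0.13840844364849952
```

>>> {"name": "carry_out", "arguments": {
  "rows": [
    [0,0,0,-0.003,0.0,0.0025,0.15],
    [0,0,0,-0.006,0,0.005,0.15],
    [0,0,0,-0.008,0.0,0.0065,0.15],
    [0,0,0,-0.008,0.0,0.0065,0.15]
  ]
}}

```text
t: 13.1
tool_pos: [0.599, -0.0399, 0.0121]
tool_rot: [-0.215, 2.471, 0.072]
contact_force: [-1.6, 0.2, 0.9]
opening: 0.0362
grip_force: 1.0
```

>>> {"name": "carry_out", "arguments": {
  "rows": [
    [0,0,0,-0.003,0.0,0.002,0.15],
    [0,0,0,-0.005,0,0.004,0.15],
    [0,0,0,-0.005,0.0,0.004,0.15]
  ]
}}

```text
t: 13.4
tool_pos: [0.6009, -0.0395, 0.0121]
tool_rot: [-0.215, 2.471, 0.072]
contact_force: [-1.1, 0.2, 0.9]
opening: 0.0365
grip_force: 1.1
```

>>> {"name": "carry_out", "arguments": {
  "rows": [
    [0,0,0,-0.003,0.0,0.002,0.15],
    [0,0,0,-0.005,0,0.004,0.15],
    [0,0,0,-0.005,0.0,0.004,0.15]
  ]
}}

```text
t: 13.7
tool_pos: [0.6021, -0.0392, 0.0115]
tool_rot: [-0.216, 2.472, 0.072]
contact_force: [-7.4, -1.6, 3.6]
opening: 0.0365
grip_force: 4.1
```

>>> {"name": "carry_out", "arguments": {
  "rows": [
    [0,0,0,-0.003,0.0,0.002,0.15],
    [0,0,0,-0.005,0,0.004,0.15],
    [0,0,0,-0.005,0.0,0.004,0.15]
  ]
}}

```text
t: 14.0
tool_pos: [0.6029, -0.039, 0.0109]
tool_rot: [-0.216, 2.473, 0.072]
contact_force: [-18.4, -4.4, 10.9]
opening: 0.0361
grip_force: 10.2
```

It touched the board firmly at 7 N, then 18 N, so it is fully home. I'm backing off.

>>> {"name": "carry_out", "arguments": {
  "rows": [
    [0,0,0,0.01,0.0,-0.008,0.15],
    [0,0,0,0.04,0,-0.034,0.15],
    [0,0,0,0.09,0.0,-0.08,0.15],
    [0,0,0,0.15,0.0,-0.13,0.15],
    [0,0,0,0.2,0.0,-0.18,0.15]
  ]
}}

```text
t: 14.5
tool_pos: [0.5239, -0.0526, 0.0173]
tool_rot: [-0.216, 2.471, 0.072]
contact_force: [-0.7, 0.0, 1.0]
opening: 0.0362
grip_force: 0.0
```

```bash
python3 e2.py -.12 0 .20; cat > m.py <<'E'
from h import *
import sys
a=load('t0');b=grab('top',sys.argv[1]);ga,gb=[cv2.cvtColor(d['img'],cv2.COLOR_BGR2GRAY) for d in (a,b)]
m=proj(a,np.array([.636,-.104,.117]))[0].astype(int)
T=ga[m[1]-11:m[1]+12,m[0]-11:m[0]+12]
for lab,X in (('left',H),('mid',H-.07*ey),('right',H-.14*ey)):
    c=proj(b,X+Up*.117)[0].astype(int); w=gb[c[1]-26:c[1]+27,c[0]-20:c[0]+21]
    r=cv2.matchTemplate(w,T,cv2.TM_CCOEFF_NORMED); _,s,_,l=cv2.minMaxLoc(r)
    q=lambda x0,x1,x2: .5*(x0-x2)/(x0-2*x1+x2)
    x,y=l; p=np.array([c[0]-9+x+q(*r[y,x-1:x+2]),c[1]-15+y+q(*r[y-1:y+2,x])]); d=onz(b,*p,.117)-H; print(lab,round(s,2),p,d@ex,d@ey)
E
python3 m.py t5
```

```text
rack-rel -0.1016429732610613 0.0005878164994485915 0.01734074513128885 [-0.70437524  0.04845486  1.04630999] [-0.43278471 -0.23989967  2.39112969  0.74164288  0.54422843 -2.73657628]
turn [-0.0016 -0.0001 -0.0013] shift [-0.3263 -0.0031 -0.5177] mm 183.5803076261829 deg 0.3735240016337639
left 0.83 [273.99500086 163.91611203] 0.004782595447134105 0.0014494670175147998
mid 1.0 [302.99238989 160.99914465] 0.002056604144999471 -0.06929746397085838
right 0.84 [330.90580243 157.0077889 ] 0.0023985268794852604 -0.1381781058376889
```

```bash
cat >> h.py <<'E'
h0=np.array([.5755,.0275,0]); u0=np.array([-.991,-.1315,0])/np.hypot(.991,.1315); n0=np.cross(Up,u0)
def bar(phi,gap,z=.038,tilt=.524):
    Z=Ro.from_rotvec(Up*phi); return h0+Z.apply(.135*u0-n0*(.0095+gap))+Up*z, Z*pose(n0,-u0,tilt)
E
python3 - <<'E'
from h import *
v=pose(ex,ey,0.); vm=pose(ex,(ex+ey)/2**.5,0.); ve=pose(n0,-u0,0.)
P=H-.18*ex+Up*.2; Q=bar(0,.06,.2)[0]; print(P,Q)
plan(P,v); M=(P+Q)/2
plan(M,vm,(P,v)); plan(Q,ve,(M,vm)); b=bar(0,.06,.1); plan(*b,(Q,ve)); plan(*bar(0,.05),b)
E
```

```text
[ 0.44690814 -0.06722532  0.2       ] [0.43253094 0.07863803 0.2       ]
turn [-0.0009  0.2104 -0.0019] shift [-0.1751 -0.0063 -0.6389] mm 198.76359943097728 deg 37.87901784585842
turn [0.   0.   0.25] shift [-0.0199  0.2435  0.    ] mm 73.28509558510387 deg 45.0
turn [0.     0.     0.2653] shift [0.1581 0.1863 0.    ] mm 73.28509558510387 deg 47.75457723420658
turn [-0.     -0.1668 -0.    ] shift [0.     0.     0.3333] mm 99.99999999999997 deg 30.022988464855146
turn [0. 0. 0.] shift [0.0745 0.     0.1956] mm 62.80127387243034 deg 0.0
```

>>> {"name": "carry_out", "arguments": {
  "rows": [
    [0,0.045,0,-0.035,0,-0.13,0.15],
    [0,0.09,0,-0.07,0,-0.26,1],
    [0,0.135,0,-0.105,0,-0.39,1],
    [0,0.18,0,-0.14,-0.003,-0.52,1],
    [0,0.21,0,-0.175,-0.006,-0.64,1]
  ],
  "force": 20
}}

```text
t: 15.05
tool_pos: [0.45, -0.0678, 0.2055]
tool_rot: [-0.271, 3.127, -0.007]
contact_force: [1.4, -0.1, -0.2]
opening: -0.0
grip_force: 0.0
```

>>> {"name": "carry_out", "arguments": {
  "rows": [
    [0,0,0.047,0,0.05,0,1],
    [0,0,0.094,0,0.1,0,1],
    [0,0,0.141,0,0.15,0,1],
    [0,0,0.188,-0.01,0.2,0,1],
    [0,0,0.235,-0.02,0.24,0,1]
  ]
}}

```text
t: 15.55
tool_pos: [0.4433, 0.0054, 0.2013]
tool_rot: [0.883, 3.011, 0.001]
contact_force: [1.2, 0.0, -1.5]
opening: -0.0001
grip_force: 0.0
```

```bash
python3 - <<'E'
from h import *
print(get_obs()['tool_pos'],get_obs()['q'])
plan(bar(0,.06,.2)[0],pose(n0,-u0,0.))
E
```

```text
[0.44331667 0.00536113 0.20129343] [-1.56167461e-01 -3.91311046e-01  2.05419181e+00  1.67003510e-04
  1.47441404e+00 -1.15639719e+00]
turn [0.0011 0.0009 0.2764] shift [0.1622 0.1861 0.004 ] mm 74.07772470059895 deg 49.74995002857103
```

>>> {"name": "carry_out", "arguments": {
  "rows": [
    [0,0,0.047,0.03,0.04,0,1],
    [0,0,0.094,0.06,0.08,0,1],
    [0,0,0.141,0.1,0.12,0,1],
    [0,0,0.188,0.14,0.16,0,1],
    [0,0,0.235,0.162,0.186,0,1]
  ]
}}

```text
t: 16.05
tool_pos: [0.4319, 0.0787, 0.2011]
tool_rot: [1.91, 2.49, 0.004]
contact_force: [0.2, -0.2, -0.5]
opening: 0.0001
grip_force: 0.0
```

```bash
python3 - <<'E'
from h import *
print(get_obs()['tool_pos'],get_obs()['q'])
plan(*bar(0,.055,.1))
E
```

```text
[0.43190304 0.07874749 0.20113127] [ 1.06915399e-02 -4.03385131e-01  2.06320875e+00 -2.68179484e-04
  1.47775890e+00 -2.51777003e-01]
turn [ 0.0121 -0.1662  0.0403] shift [-0.017  -0.0015  0.3371] mm 101.26624315478577 deg 30.86499258153273
```

>>> {"name": "carry_out", "arguments": {
  "rows": [
    [0.002,-0.035,0.008,0,0,0.07,1],
    [0.005,-0.07,0.016,0,0,0.14,1],
    [0.008,-0.105,0.024,0,0,0.21,1],
    [0.01,-0.14,0.032,-0.01,0,0.28,1],
    [0.012,-0.166,0.04,-0.017,0,0.337,1]
  ]
}}

```text
t: 16.55
tool_pos: [0.4334, 0.0733, 0.099]
tool_rot: [1.775, 2.04, -0.479]
contact_force: [0.0, 0.4, -0.3]
opening: 0.0002
grip_force: 0.0
```

```bash
python3 - <<'E'
from h import *
print(get_obs()['tool_pos'],get_obs()['q'],get_obs()['contact_force'])
plan(*bar(0,.045,.042))
E
```

```text
[0.43344629 0.07326811 0.09898619] [ 0.31396709 -0.16434005  2.1207328  -0.53578033  1.32434094  0.34579531] [ 0.04015184  0.41560614 -0.3478813 ]
turn [0.0011 0.0009 0.0019] shift [ 0.068  -0.0009  0.1802] mm 57.78226019905886 deg 0.42548499279049384
```

>>> {"name": "carry_out", "arguments": {
  "rows": [
    [0,0,0,0.02,0,0.06,1],
    [0,0,0,0.045,0,0.12,1],
    [0,0,0,0.063,0,0.17,1],
    [0,0,0,0.068,0,0.18,1],
    [0,0,0,0.068,0,0.18,1]
  ]
}}

```text
t: 17.05
tool_pos: [0.4348, 0.0633, 0.0427]
tool_rot: [1.778, 2.042, -0.478]
contact_force: [0.7, 0.6, 0.3]
opening: 0.0004
grip_force: 0.0
```

```bash
python3 - <<'E'
from h import *
o=get_obs();print(o['tool_pos'],o['contact_force'])
ref=(o['tool_pos'],Ro.from_rotvec(o['tool_rot']))
for g in (.03,.02,.01,.0): plan(*bar(0,g),ref)
E
```

```text
[0.43478063 0.06329182 0.04273   ] [0.74301721 0.58884325 0.27717466]
turn [ 0.0005 -0.      0.0019] shift [-0.0339 -0.001   0.0378] mm 15.245096120116777 deg 0.34959944649108243
turn [ 0.0005 -0.      0.0019] shift [-0.0628 -0.0012  0.0545] mm 24.94468476498774 deg 0.34959944649108243
turn [ 0.0005 -0.      0.0019] shift [-0.0917 -0.0014  0.0712] mm 34.81467564602065 deg 0.34959944649108243
turn [ 0.0005 -0.      0.0019] shift [-0.1205 -0.0015  0.0878] mm 44.74244050843267 deg 0.34959944649108243
```

>>> {"name": "carry_out", "arguments": {
  "rows": [
    [0,0,0,-0.02,0,0.022,1],
    [0,0,0,-0.045,0,0.042,1],
    [0,0,0,-0.075,0,0.06,1],
    [0,0,0,-0.1,0,0.076,1],
    [0,0,0,-0.12,0,0.088,1]
  ]
}}

```text
t: 17.55
tool_pos: [0.4414, 0.0183, 0.0384]
tool_rot: [1.779, 2.041, -0.477]
contact_force: [-0.4, 2.0, -0.3]
opening: -0.0001
grip_force: 1.3
```

```bash
python3 - <<'E'
from h import *
o=get_obs();print(o['tool_pos'],o['contact_force'])
ref=(o['tool_pos'],Ro.from_rotvec(o['tool_rot']))
for k in (3,6,10,14,18): plan(*bar(np.radians(k),0),ref)
E
```

```text
[0.44138156 0.01833286 0.0384297 ] [-0.35188136  1.99025415 -0.25668079]
turn [-0.0076 -0.     -0.013 ] shift [-0.017  -0.0039  0.0115] mm 6.2552591679996645 deg 2.712605483629034
turn [-0.0159 -0.     -0.0275] shift [-0.0374 -0.0039  0.0233] mm 13.27020330955297 deg 5.712597505877094
turn [-0.027  -0.     -0.0467] shift [-0.0646 -0.0018  0.039 ] mm 22.649794357468878 deg 9.71259453208291
turn [-0.0382 -0.     -0.0659] shift [-0.0916  0.0024  0.0546] mm 32.01099234240035 deg 13.712593290768224
turn [-0.0493 -0.     -0.0852] shift [-0.1183  0.0087  0.07  ] mm 41.33614314841371 deg 17.712592608200673
```

>>> {"name": "carry_out", "arguments": {
  "rows": [
    [-0.0076,0,-0.013,-0.017,-0.004,0.0115,1],
    [-0.016,0,-0.0275,-0.0374,-0.004,0.0233,1],
    [-0.027,0,-0.0467,-0.0646,-0.002,0.039,1],
    [-0.038,0,-0.066,-0.0916,0.0024,0.0546,1],
    [-0.049,0,-0.085,-0.118,0.0087,0.07,1]
  ]
}}

```text
t: 18.05
tool_pos: [0.4495, -0.0216, 0.0377]
tool_rot: [1.422, 2.263, -0.382]
contact_force: [-0.6, -0.0, 0.0]
opening: -0.0001
grip_force: 0.5
```

```bash
cat > e3.py <<'E'
from h import *
import sys
o=get_obs();p=o['tool_pos'];R=Ro.from_rotvec(o['tool_rot'])
d=p-h0; c0=bar(0,0)[0]-h0; print(p,o['contact_force'],'phi',np.degrees(np.arctan2(d[1],d[0])-np.arctan2(c0[1],c0[0]))%360,'r',np.hypot(*d[:2]),np.hypot(*c0[:2]),o['q'])
for k in map(float,sys.argv[1:]): plan(*bar(np.radians(k),0),(p,R))
E
python3 e3.py 22 26 30 34 38
```

```text
[ 0.44949884 -0.02156929  0.03774879] [-0.64004451 -0.02814251  0.02505623] phi 17.744318704858514 r 0.1352186635837949 0.13533384646864952 [ 0.07697212 -0.22582672  2.29130592 -0.60350588  0.96358832 -0.04853019]
turn [-0.0109 -0.0001 -0.0184] shift [-0.0294 -0.0017  0.016 ] mm 10.04922211699323 deg 3.840733565630555
turn [-0.022  -0.0001 -0.0376] shift [-0.0566 -0.0007  0.0317] mm 19.476897677867026 deg 7.840607331601833
turn [-0.0331 -0.0001 -0.0569] shift [-0.0838  0.0025  0.0474] mm 28.882047478993776 deg 11.840566320443548
turn [-0.0442 -0.0001 -0.0761] shift [-0.1106  0.0078  0.0629] mm 38.25232519589173 deg 15.84054597227662
turn [-0.0553 -0.0001 -0.0953] shift [-0.1371  0.0153  0.0782] mm 47.576127810216875 deg 19.840533789595632
```

>>> {"name": "carry_out", "arguments": {
  "rows": [
    [-0.011,0,-0.0184,-0.0294,-0.0017,0.016,1],
    [-0.022,0,-0.0376,-0.0566,-0.0007,0.0317,1],
    [-0.033,0,-0.057,-0.0838,0.0025,0.0474,1],
    [-0.044,0,-0.076,-0.1106,0.0078,0.063,1],
    [-0.055,0,-0.095,-0.137,0.0153,0.078,1]
  ]
}}

```text
t: 18.55
tool_pos: [0.4738, -0.0623, 0.0379]
tool_rot: [1.002, 2.447, -0.269]
contact_force: [-1.4, 2.2, -0.4]
opening: 0.0001
grip_force: 0.7
```

```bash
python3 e3.py 42 46 50 54 58
```

```text
[ 0.47382921 -0.06232509  0.03791251] [-1.35945575  2.18727474 -0.44554443] phi 37.926891609742796 r 0.13566686182721427 0.13533384646864952 [-0.10325005 -0.30945186  2.35552932 -0.48612357  0.73283329 -0.59141134]
turn [-0.0116 -0.0001 -0.0196] shift [-0.028   0.      0.0158] mm 9.636722921010533 deg 4.101797818772225
turn [-0.0227 -0.0002 -0.0389] shift [-0.0552  0.0012  0.0315] mm 19.079617458018546 deg 8.101679342205985
turn [-0.0338 -0.0002 -0.0581] shift [-0.0823  0.0045  0.0472] mm 28.501289043502915 deg 12.101639119587311
turn [-0.0449 -0.0002 -0.0774] shift [-0.1092  0.01    0.0627] mm 37.88875058734133 deg 16.101618831425967
turn [-0.056  -0.0002 -0.0966] shift [-0.1356  0.0177  0.078 ] mm 47.23025832029874 deg 20.101606577430854
```

>>> {"name": "carry_out", "arguments": {
  "rows": [
    [-0.0116,0,-0.0196,-0.028,0,0.0158,1],
    [-0.0227,0,-0.039,-0.055,0.001,0.0315,1],
    [-0.034,0,-0.058,-0.082,0.0045,0.047,1],
    [-0.045,0,-0.077,-0.109,0.01,0.0627,1],
    [-0.056,0,-0.0966,-0.1356,0.0177,0.078,1]
  ]
}}

```text
t: 19.05
tool_pos: [0.5107, -0.0916, 0.0377]
tool_rot: [0.556, 2.567, -0.15]
contact_force: [-1.3, 1.6, -0.9]
opening: -0.0001
grip_force: 0.7
```

```bash
python3 e3.py 62 66 70 74 78
```

```text
[ 0.51067177 -0.09163467  0.03774183] [-1.29124841  1.63244473 -0.90231565] phi 57.9133984303569 r 0.13563100520397187 0.13533384646864952 [-0.28155784 -0.27994053  2.33349135 -0.13439069  0.57400846 -1.33185991]
turn [-0.0113 -0.0004 -0.0192] shift [-0.0283 -0.0002  0.0153] mm 9.669199214678327 deg 4.018334423540041
turn [-0.0224 -0.0004 -0.0385] shift [-0.0556  0.0009  0.0311] mm 19.109870934316923 deg 8.0179779844791
turn [-0.0335 -0.0004 -0.0577] shift [-0.0827  0.0042  0.0467] mm 28.529887618726278 deg 12.01785861582869
turn [-0.0446 -0.0004 -0.077 ] shift [-0.1096  0.0097  0.0622] mm 37.91581497753585 deg 16.017798718280634
turn [-0.0557 -0.0004 -0.0962] shift [-0.1361  0.0173  0.0774] mm 47.25581867376753 deg 20.017762641001255
```

>>> {"name": "carry_out", "arguments": {
  "rows": [
    [-0.0113,0,-0.0192,-0.028,0,0.0153,1],
    [-0.0224,0,-0.0385,-0.0556,0.001,0.031,1],
    [-0.0335,0,-0.0577,-0.0827,0.0042,0.0467,1],
    [-0.0446,0,-0.077,-0.1096,0.0097,0.0622,1],
    [-0.0557,0,-0.0962,-0.136,0.0173,0.0774,1]
  ]
}}

```text
t: 19.55
tool_pos: [0.5554, -0.1062, 0.0378]
tool_rot: [0.101, 2.618, -0.026]
contact_force: [0.0, 0.6, -1.3]
opening: -0.0003
grip_force: 0.7
```

```bash
python3 e3.py 81 84 86 88 89
```

```text
[ 0.5554219  -0.10621334  0.03776432] [ 0.03906809  0.55530656 -1.27937245] phi 77.92702065987537 r 0.13521238098066082 0.13533384646864952 [-0.4002057  -0.15646671  2.23298523  0.2915007   0.5853071  -2.09794826]
turn [-0.0081 -0.0006 -0.0144] shift [-0.0213 -0.0015  0.0114] mm 7.2591585947549 deg 2.9857379749996755
turn [-0.0165 -0.0006 -0.0289] shift [-0.0418 -0.0013  0.0231] mm 14.333808926911455 deg 5.984779420843393
turn [-0.022  -0.0006 -0.0385] shift [-0.0554 -0.0005  0.031 ] mm 19.04607235720503 deg 7.984540320129573
turn [-0.0276 -0.0005 -0.0481] shift [-0.069   0.0009  0.0388] mm 23.752775832093576 deg 9.984396887620147
turn [-0.0303 -0.0005 -0.0529] shift [-0.0758  0.0018  0.0427] mm 26.103553616700705 deg 10.984344717866104
```

>>> {"name": "carry_out", "arguments": {
  "rows": [
    [-0.008,0,-0.0144,-0.021,-0.001,0.0114,1],
    [-0.0165,0,-0.029,-0.042,-0.001,0.023,1],
    [-0.022,0,-0.0385,-0.0554,0,0.031,1],
    [-0.0276,0,-0.048,-0.069,0.001,0.039,1],
    [-0.0303,0,-0.053,-0.0758,0.002,0.0427,1]
  ]
}}

```text
t: 20.05
tool_pos: [0.5817, -0.1079, 0.0382]
tool_rot: [-0.147, 2.615, 0.039]
contact_force: [-1.2, -0.4, -0.9]
opening: -0.0001
grip_force: 0.6
```

```bash
python3 e3.py 90.5 92 93.5 95; python3 - <<'E'
from h import *
E
python3 m.py t6
```

```text
[ 0.58166981 -0.10785385  0.03820226] [-1.23209202 -0.35785718 -0.88947349] phi 89.07652402519007 r 0.13549439230183266 0.13533384646864952 [-0.43375854 -0.07127175  2.15547046  0.44345377  0.64817092 -2.41773638]
turn [-0.0046 -0.0005 -0.0077] shift [-0.0094 -0.0001  0.0062] mm 3.374083810562179 deg 1.6179040897403993
turn [-0.0087 -0.0005 -0.0149] shift [-0.0196 -0.0004  0.0121] mm 6.913481777131457 deg 3.116799747775904
turn [-0.0129 -0.0005 -0.0222] shift [-0.0299 -0.0005  0.018 ] mm 10.455132907559278 deg 4.6164127679388205
turn [-0.0171 -0.0005 -0.0294] shift [-0.0401 -0.0002  0.0239] mm 13.995820973628858 deg 6.116215510596187
left 0.83 [273.99260321 163.91553183] 0.004784904281341589 0.0014549996075143305
mid 1.0 [302.99154005 160.99896246] 0.002057365468811346 -0.06929549743708686
right 0.85 [330.90809216 157.00302311] 0.002409867322558691 -0.1381857955575766
```

>>> {"name": "carry_out", "arguments": {
  "rows": [
    [-0.0046,0,-0.0077,-0.0094,0,0.0062,1],
    [-0.0087,0,-0.015,-0.0196,0,0.012,1],
    [-0.0087,0,-0.015,-0.0196,0,0.012,1]
  ]
}}

```text
t: 20.4
tool_pos: [0.588, -0.1068, 0.0377]
tool_rot: [-0.218, 2.612, 0.058]
contact_force: [-3.1, -1.0, 0.4]
opening: -0.0004
grip_force: 1.4
```

>>> {"name": "carry_out", "arguments": {
  "rows": [
    [-0.0025,0,-0.0045,-0.0065,0,0.0037,1],
    [-0.0025,0,-0.0045,-0.0065,0,0.0037,1]
  ]
}}

```text
t: 20.6
tool_pos: [0.5888, -0.106, 0.0366]
tool_rot: [-0.24, 2.613, 0.065]
contact_force: [-8.4, -2.8, 0.1]
opening: -0.0002
grip_force: 3.8
```

The stop has been reached: 8 N at φ≈93°, with the tip 5 mm in front of the shut bar face as computed. Backing straight off.

>>> {"name": "carry_out", "arguments": {
  "rows": [
    [0,0,0,0.01,0,-0.006,1],
    [0,0,0,0.04,0,-0.023,1],
    [0,0,0,0.09,0,-0.052,1],
    [0,0,0,0.15,0,-0.09,1],
    [0,0,0,0.2,0,-0.16,1]
  ]
}}

```text
t: 21.1
tool_pos: [0.5148, -0.1195, 0.0492]
tool_rot: [-0.239, 2.61, 0.065]
contact_force: [0.8, -0.7, 0.4]
opening: -0.0002
grip_force: 0.0
```

>>> {"name": "carry_out", "arguments": {
  "rows": [
    [0,0.03,0,0.03,0,-0.08,1],
    [0,0.06,0,0.04,0,-0.2,1],
    [0,0.1,0,0.05,0,-0.33,1],
    [0,0.13,0,0.05,0,-0.45,1],
    [0,0.16,0,0.05,0,-0.55,1]
  ]
}}

```text
t: 21.6
tool_pos: [0.4221, -0.1377, 0.1887]
tool_rot: [-0.283, 3.108, -0.002]
contact_force: [-0.3, 0.8, -0.4]
opening: -0.0003
grip_force: 0.0
```

```bash
python3 m.py t7; python3 - <<'E'
from h import *
o=get_obs();print(o['tool_pos'],o['contact_force'],o['q'])
a=load('t0');b=load('t7');s0=load('s0');s=grab('scene','s7')
# where things changed between start and now, top view
d=cv2.absdiff(cv2.GaussianBlur(a['img'],(3,3),0),cv2.GaussianBlur(b['img'],(3,3),0)).max(2)
n,l,st,c=cv2.connectedComponentsWithStats((d>40).astype(np.uint8))
print(st[1:][st[1:,4]>25])
# bright steel line: top-view bar expected when shut
O=H+.028*ex-.07*ey; g=cv2.cvtColor(b['img'],cv2.COLOR_BGR2GRAY).astype(int); g0=cv2.cvtColor(a['img'],cv2.COLOR_BGR2GRAY).astype(int)
for y in (.10,.035,-.035,-.09,-.105):
    print(y,[ (round(x*1000),g[v,u],g0[v,u]) for x in np.arange(-.085,-.045,.003) for u,v in [np.round(proj(b,O+x*ex+y*ey+Up*.066)[0]).astype(int)]])
E
```

```text
left 0.83 [273.99350242 163.91546857] 0.004784751526053482 0.001452820486695784
mid 1.0 [302.99185676 161.00102036] 0.0020520215046938226 -0.06929540564928047
right 0.85 [330.90566634 157.00065708] 0.00241675464337417 -0.1381810363565991
[ 0.42425299 -0.1388877   0.19350818] [0.61166089 0.58524995 2.44911369] [-0.48898557 -0.39313887  2.06869329  0.00892199  1.44251776 -2.24326363]
[[  265   157    20    17   270]
 [  133   175   257   245 22015]
 [  330   176    27     7    84]
 [  249   194     9    12    38]
 [  102   324    26    18   291]
 [   96   376    15    11    75]
 [  120   378     8     7    30]
 [  110   393    25    27   274]
 [  313   396    33    24   527]
 [  221   403    51    17   633]]
0.1 [(-85, np.int64(103), np.int64(198)), (-82, np.int64(67), np.int64(182)), (-79, np.int64(89), np.int64(180)), (-76, np.int64(99), np.int64(195)), (-73, np.int64(24), np.int64(194)), (-70, np.int64(138), np.int64(174)), (-67, np.int64(229), np.int64(178)), (-64, np.int64(185), np.int64(198)), (-61, np.int64(103), np.int64(197)), (-58, np.int64(105), np.int64(192)), (-55, np.int6
[... 1462 characters left out ...]
64(47)), (-58, np.int64(52), np.int64(45)), (-55, np.int64(56), np.int64(48)), (-52, np.int64(59), np.int64(48)), (-49, np.int64(54), np.int64(48)), (-46, np.int64(59), np.int64(49))]
-0.105 [(-85, np.int64(184), np.int64(197)), (-82, np.int64(199), np.int64(190)), (-79, np.int64(209), np.int64(190)), (-76, np.int64(99), np.int64(190)), (-73, np.int64(111), np.int64(184)), (-70, np.int64(214), np.int64(155)), (-67, np.int64(188), np.int64(144)), (-64, np.int64(164), np.int64(143)), (-61, np.int64(165), np.int64(143)), (-58, np.int64(160), np.int64(142)), (-55, np.int64(60), np.int64(52)), (-52, np.int64(69), np.int64(61)), (-49, np.int64(73), np.int64(61)), (-46, np.int64(72), np.int64(61))]
```

```bash
python3 -c "
from station import finish_job
print(finish_job())"
```

```text
the job is handed in; nothing more can be done
None
```

The bottle was slid upright into the empty left bay and pressed against the back board (force rose to 18 N); the keeper bar was then pushed shut to its stop (8 N), and the job is handed in. One caveat: joint 3 briefly read 2.583 rad against the listed limit of 2.58, and I can't tell whether that counts as passing its range.

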